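Seat the last corner block of a footstool frame

TASK

The footstool frame held down on the bench has corner blocks in three of its corners. Pick up the loose corner block with the mitred ends, set it flat on the bench inside the empty corner and press it home, so that its two mitred ends bear on both rails at once; that joint is freshly glued, so be gentle and never load the frame with more than about 40 N. Do not let go: finish while you are still holding the block pressed against both rails, and leave everything else on the bench where it is.

Things in the scene. Friction and masses are not known exactly. Their poses are not given: they have to be found in the camera images.
- block_center (a point): Centre of the loose corner block (light wood, 85 g, 3 small dark holes on top), 16 mm above its underside. 32 mm high; from above a trapezium: long front face 123 mm, parallel back face 76 mm, 36 mm apart (grip there); ends mitred 45 degrees, tips blunted, 135 mm overall. x axis: level, front face (x=-18 mm) to back face (+18 mm), which goes into the corner; y lengthwise; z up.
- corner_seat (a point): Where block_center lies when home: 16 mm above the bench, 56 mm from the inside of the empty corner. x axis: level, along the bisector into the corner (the block's x axis points the same way when home); z up. Moving along (x+y)/sqrt2 meets the end rail, along (x-y)/sqrt2 the side rail. Behind the seated block an open triangle 38 mm deep, 76 mm wide is left, room for a finger.
- frame: Footstool frame, light wood, upside down, pinned to the bench by two steel holdfasts (110 mm high, away from the empty corner); fixed. Four rails 22 mm thick, 50 mm high round an opening of 256 x 336 mm; blocks like the loose one sit in the other three corners. Origin: inside of the empty corner, at bench level; the opening lies towards -x (256 mm) and +y (336 mm).
- end_rail: The rail of the frame at the empty corner that runs along the frame's y axis; inner face in the frame's plane x = 0, 22 mm thick, 50 mm high, rigid; origin at the frame's origin. Wood grips wood (friction about 0.6, drag on one rail can pass for contact with the other): a steady push of 15 to 25 N in all into the corner makes both ends bear.
- side_rail: The other rail at the empty corner; it runs along the frame's x axis, from x = 0 to -256 mm; inner face in the frame's plane y = 0, 22 mm thick, 50 mm high, rigid; origin at the frame's origin.
- offcut: Bystander: a plain square-ended offcut of the same wood, 36 x 110 (along its y axis) x 32 mm high, lying loose near the block; origin in its underside's centre.
- screws: Bystander: a small glass jar with a steel lid, 60 mm across, 62 mm high, standing inside the frame; origin under its centre.
- leg0: Bystander: a turned dark-wood stool leg standing on its thick end, 52 mm across, 142 mm high; origin under its centre.
- leg1: Bystander: a second leg like leg0.
- screwdriver: Bystander: a screwdriver 190 mm long lying on the bench; origin on its axis line at the bench.
- mallet: Bystander: a beech mallet lying on the bench; head 110 x 60 x 75 mm, handle towards its own -x, 360 mm long overall; origin under the handle.
- glue: Bystander: a white glue bottle, 62 mm across, 130 mm high, standing; origin under its centre.
- sander: Bystander: a cork sanding block 112 x 67 x 36 mm; origin under its centre.
Things that resemble listed ones, but are neither listed nor needed, are in the scene too. Leave any orange or turquoise look-alike of the part that bears block_center alone.

How it is judged (in metres and radians):
At the end, for the whole second after the job is handed in: The block lies flat on the bench (within 4 mm, 3 degrees) in the empty corner, within 5 mm and 3 degrees of its seat, at rest, and the gripper's fingers are still holding it against both rails at once: at least 1 N on the end rail and 1 N on the side rail (contact force between block and end_rail above 1 N and contact force between block and side_rail above 1 N and contact force between the fingers and block above 1 N and horizontal distance between block_center and corner_seat below 0.005 m and height (world z) of block_center below 0.02 m and angle between block_center's own z axis and vertical below 0.06 rad and angle between the x axis of block_center and the x axis of corner_seat, either way round below 0.05 rad and linear speed of block below 0.01 m/s); the arm keeps its last pose, push and grip.
It fails at once if the frame is loaded with more than 45 N, by the block or by the robot (contact force between frame and anything else above 45 N).
It fails at once if a bystander is moved by more than 30 mm (distance of any of offcut, screws, leg0, leg1, screwdriver, mallet, glue, sander from where it was at the start of the episode above 0.03 m).
It also fails if it takes over 48 s, if anything falls off the work surface, if the arm or the gripper's body presses on something with over 40 N, if the wrist force passes 120 N, or if a joint passes its speed limit or range.

ROBOT

A 6-joint arm with a two-finger parallel gripper is mounted at the origin on the work surface. World frame = base frame: x ahead of the robot, y to its left, z up, the work surface at z = 0. Lengths are in m, angles in degrees, forces in N, time in s.
With the tool pointing down it reaches from about 0.3 to 0.75 m from the base axis. Payload 8.5 kg.
Tool frame: the origin (TCP) lies between the finger pads; the fingertips stand 22 mm ahead of it and the grasp point (between the pads) lies 3 mm ahead of it; z points along the fingers, x is the direction in which the jaws open and shut, and the axes are right-handed (so a half turn about z gives the same grasp; the last joint's range is limited). The gripper opens to 85 mm and grips with 20 to 120 N. Pads are 22 mm wide; open, the fingers measure 114 mm over their backs; the gripper's body (76 mm by 85 mm) begins 54 mm behind the grasp point. The pads swing forward as they close: fully open they stand 13 mm farther back than shut.
Start: joints at [53.841, 21.807, 74.336, -0, 83.858, -12.336], TCP at [0.222, 0.503, 0.253] pointing down, gripper open.
Joint ranges: [-178.18, 178.18], [-50.72, 133.34], [12.68, 142.11], [-81.47, 261.47], [9.98, 163.14], [-165.26, 165.26]. Speed limits (degrees/s): [136.94, 136.94, 180, 180, 180, 180].

INTERFACE

Orientations are given as a 3x3 rotation matrix whose columns are the frame's x, y, z axes.
In Python, from rig import env gives the robot as it stands. The module is installed in compiled form; this text tells all that it offers.
- The arm moves only by the tool step_arm, never from a script. Its argument "increments" is a list of rows, each an object of numbers: "x", "y", "z": the shift along the tool's x, y, z in cm; "wx", "wy", "wz": the turn, a rotation vector about the tool's x, y, z in rad; "gripper": the finger opening in cm, from 0 to 8.54. A call has 1 to 20 rows; each row shifts and turns the commanded pose from where the row before left it, along the tool's axes as they then stand; what a row does not reach is not made up. A row lasts 1/10 s, in which the tool goes at most 50 mm and 8.59 degrees, less where a joint would pass 70% of its speed; a pose out of reach is approached as far as the arm can. A call with a gripper value outside its range is refused whole. The fingers move at their own pace and stop on an object; "newtons" is the grip in N (left out, the last holds). Time passes only in rows, so rows that do not move let the fingers close. It gives the time, the measured TCP pose, the force and the opening at its end, in the units of the state.
- env.observe(): the state, without advancing time (a new reading comes with each control period).
- env.get_image(name): name is "scene" or "top" or "wrist"; returns a dict with "color" (420x560x3 uint8, blue, green, red), "camera_matrix" (3x3 intrinsics, pixels), "rvec" (rotation vector, rad) and "tvec" (3), from world to camera coordinates, as OpenCV has them. Camera axes: x right, y down, z forward; pixel columns grow to the right and rows downward; lengths in m; the calibration is good to about 2 mm. The wrist camera is an equidistant fisheye: a pixel r from the principal point sees the ray r / f radians off the axis. A picture is of the moment at which its call begins. There is no depth.
- env.close_job(): hands the job in, once; it reports no verdict.
The state is a dict: "time_s": time; "q": joint angles; "qvel": joint speeds; "joint_efforts": joint torques, N m; "position": TCP position; "tool_rot": TCP orientation; "ft_force": force on the tool from outside, world axes, zero at the start; "wrist_torque": the same for the moment, N m; "grip_width": finger opening in m.
Only numpy, scipy, OpenCV 4.12 (cv2) and the standard library are available. Lean on these libraries where they do the work, as an engineer would, in place of code of your own. Each camera call takes 0.05 s, during which the arm holds its last target. There are 200 camera calls.

## Working session

There is one attempt and no reset: what is moved stays moved. The work goes in short steps, Python scripts to look and compute and a tool call to move; the robot and the scene stay as the last step left them, time stands still between calls to the robot, and variables do not carry over. Pictures are saved under pics/ and viewed, about 8 in all and at most 12, crops included, and the job is handed in when it is done.

Besides the shell and the picture viewer there is one more tool, called after ">>>" as name(argument=value, ...), one argument or row to a line, values as JSON. step_arm: Moves the arm, as the interface text tells. Its arguments: {"type":"object","properties":{"increments":{"type":"array"},"newtons":{"type":"number"}},"required":["increments"]}

```bash
mkdir -p pics; cat > h.py <<'E'
import numpy as np, cv2
from rig import env
def cam(n):
    d=env.get_image(n); R=cv2.Rodrigues(np.array(d['rvec'],float))[0]
    return d['color'],np.array(d['camera_matrix']),R,np.array(d['tvec'],float).ravel()
def unproj(c,uv,z,fish=False):
    _,K,R,t=c; uv=np.atleast_2d(np.array(uv,float)); o=-R.T@t; out=[]
    for u,v in uv:
        a=(u-K[0,2])/K[0,0]; b=(v-K[1,2])/K[1,1]
        if fish:
            r=np.hypot(a,b); s=np.sin(r)/r if r>0 else 1; d=np.array([a*s,b*s,np.cos(r)])
        else: d=np.array([a,b,1])
        d=R.T@d; out.append(o+d*(z-o[2])/d[2])
    return np.array(out)
def proj(c,P,fish=False):
    _,K,R,t=c; p=np.atleast_2d(P)@R.T+t
    if fish:
        rr=np.hypot(p[:,0],p[:,1]); th=np.arctan2(rr,p[:,2]); p=np.c_[p[:,0]/rr*th,p[:,1]/rr*th]
    else: p=p[:,:2]/p[:,2:]
    return p*[K[0,0],K[1,1]]+K[:2,2]
E
python3 - <<'E'
from h import *
for n in ['top','scene','wrist']:
    c=cam(n); cv2.imwrite(f'pics/{n}0.png',cv2.resize(c[0],(784,588))if n=='top' else c[0]); print(n,c[1][0,0],c[1][:2,2],-c[2].T@c[3])
s=env.observe();print(s['time_s'],s['tool_rot'],s['ft_force'],s['grip_width'])
E
```

```text
top 403.124414564517 [274.41363886 208.14775182] [ 0.35878785 -0.16878176  1.05248817]
scene 409.6720308034657 [277.23375828 209.97498948] [1.15576973 0.15412938 0.94622725]
wrist 325.19226210127806 [281.59901716 208.89229835] [0.14639068 0.53637076 0.37385049]
0.15 [[ 4.03907741e-01  9.14799497e-01 -6.46184828e-04]
 [ 9.14799124e-01 -4.03908185e-01 -8.61199024e-04]
 [-1.04882377e-03 -2.43284361e-04 -9.99999420e-01]] [ 0.21062444 -0.47896533  0.71095717] 0.08533754324798522
```

View pics/top0.png

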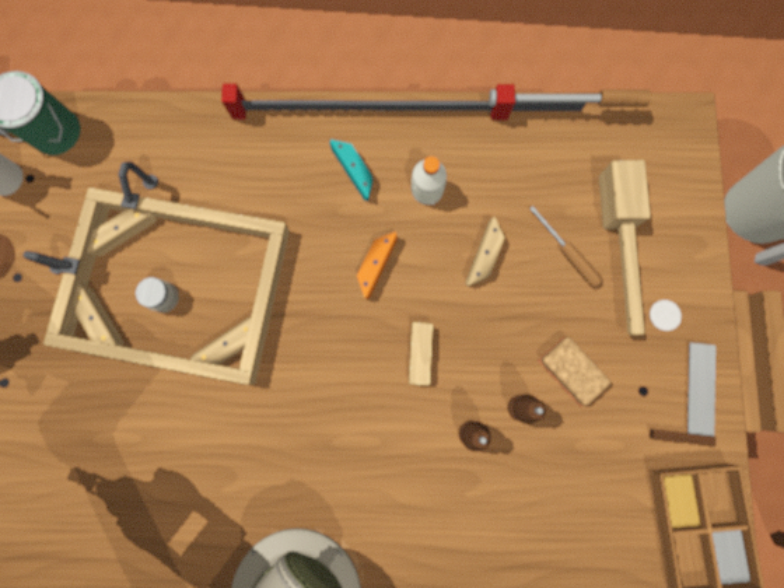

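View pics/scene0.png

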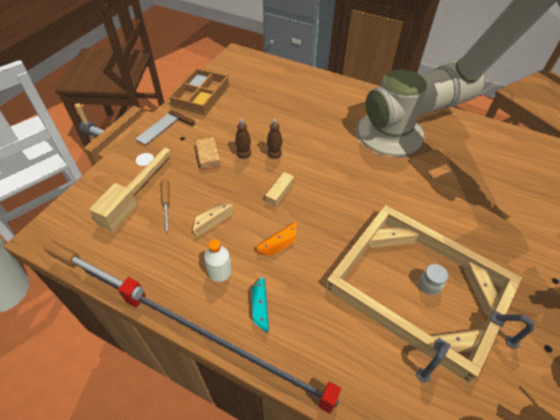

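Top (784 px): the candidates are the light mitred block at (487,252), the orange look-alike (378,265), the turquoise one (352,168), the square offcut (422,353) and the three seated blocks. By the description I choose (487,252). The empty corner is at (275,230).

```bash
python3 - <<'E'
from h import *
c=cam('top'); im=c[0]
a=cv2.resize(im[148:212,322:374],None,fx=8,fy=8,interpolation=cv2.INTER_CUBIC)
b=cv2.resize(im[140:280,130:210],None,fx=4,fy=4,interpolation=cv2.INTER_CUBIC)
o=np.zeros((600,800,3),np.uint8); o[:512,:416]=a; o[:560,440:760]=b
cv2.imwrite('pics/crop1.png',o)
E
```

```text
(no output)
```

View pics/crop1.png

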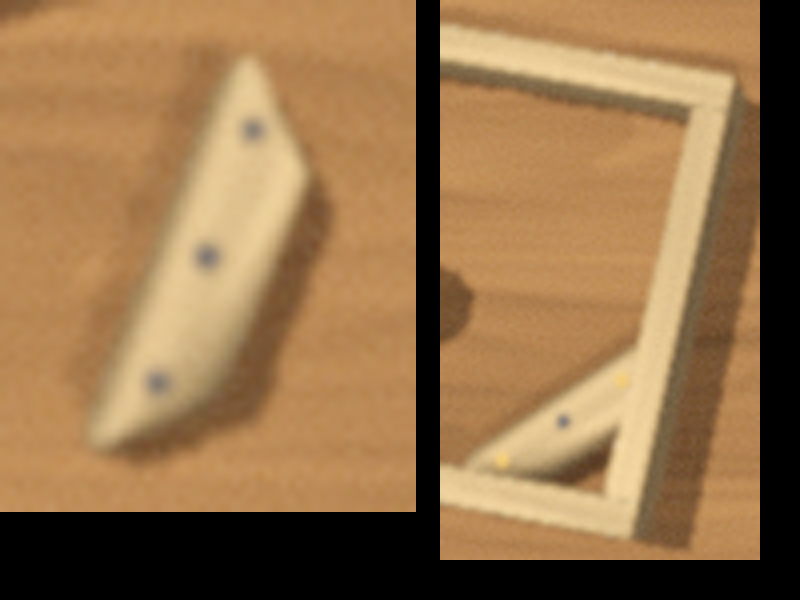

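```bash
cat >> h.py <<'E'
def c2p(p,x0,y0,s,ox=0): p=np.array(p,float); return (p-[ox,0]+.5)/s-.5+[x0,y0]
E
python3 - <<'E'
from h import *
c=cam('top'); np.set_printoptions(precision=4,suppress=True)
h=unproj(c,c2p([(253,129),(206,257),(157,383)],322,148,8),.032)
print('holes',h, np.diff(h,axis=0), np.degrees(np.arctan2(*(h[0]-h[2])[[1,0]])))
e=unproj(c,c2p([(245,57),(95,443),(308,168),(238,372)],322,148,8),.032); print('edges',e,np.linalg.norm(e[0]-e[1]))
f=unproj(c,c2p([(692,106),(440,64.5),(639,345),(610,492),(732,74),(632,540),(440,25)],130,140,4,440),.05)
print('frame',f); 
d=f[0]-f[1];print('end rail ang',np.degrees(np.arctan2(-d[0],-d[1]))); d=f[0]-f[3];print('side',np.degrees(np.arctan2(d[1],d[0])),np.linalg.norm(d), np.linalg.norm(f[4]-f[5]))
o=unproj(c,np.array([(90,190),(287,224),(250,382),(46,343)])/1.4,.05);print(o,np.linalg.norm(np.diff(o,axis=0),axis=1))
d=o[1]-o[0];print(np.degrees(np.arctan2(d[0],-d[1])))
E
```

```text
holes [[ 0.6533 -0.3522  0.032 ]
 [ 0.6103 -0.3361  0.032 ]
 [ 0.5686 -0.3196  0.032 ]] [[-0.043   0.0161  0.    ]
 [-0.0418  0.0165  0.    ]] -21.00150219072283
edges [[ 0.6777 -0.3501  0.032 ]
 [ 0.5487 -0.2995  0.032 ]
 [ 0.6403 -0.3697  0.032 ]
 [ 0.5724 -0.3457  0.032 ]] 0.13853110274144956
frame [[0.6388 0.0639 0.05  ]
 [0.6655 0.2296 0.05  ]
 [0.4833 0.0901 0.05  ]
 [0.3915 0.1034 0.05  ]
 [0.6603 0.0389 0.05  ]
 [0.3623 0.0881 0.05  ]
 [0.6922 0.2316 0.05  ]]
end rail ang 9.149595135970575
side -9.06810550305789 0.2504333036405728 0.30205395093382487
[[0.719  0.4067 0.05  ]
 [0.6553 0.0326 0.05  ]
 [0.3666 0.086  0.05  ]
 [0.4313 0.4573 0.05  ]] [0.3795 0.2936 0.3769]
-9.653133646800047
```

The crop confirms it: a light mitred block with three dark holes, (253,129), (206,257) and (157,383) in the crop. The long front face is on the left and the back face on the right (towards world -y). The inside of the empty corner is at crop (692,106). Sizes and distances match the description. Next I move above the block.

>>> step_arm(
  increments=[
    {"x": -1.5, "y": 1.7, "z": 0.2},
    {"x": -3, "y": 3.4, "z": 0.2},
    {"x": -3, "y": 3.4, "z": 0.3},
    {"x": -3, "y": 3.4, "z": 0.3},
    {"x": -3, "y": 3.4, "z": 0.3},
    {"x": -3, "y": 3.4, "z": 0.3},
    {"x": -3, "y": 3.4, "z": 0.3},
    {"x": -3, "y": 3.4, "z": 0.3},
    {"x": -3, "y": 3.4, "z": 0.3},
    {"x": -3, "y": 3.4, "z": 0.3},
    {"x": -3, "y": 3.4, "z": 0.3},
    {"x": -3, "y": 3.4, "z": 0.3},
    {"x": -3, "y": 3.4, "z": 0.3},
    {"x": -3, "y": 3.4, "z": 0.3},
    {"x": -3, "y": 3.4, "z": 0.3},
    {"x": -3, "y": 3.4, "z": 0.3},
    {"x": -3, "y": 3.4, "z": 0.3},
    {"x": -3, "y": 3.4, "z": 0.3},
    {"x": -3, "y": 3.4, "z": 0.3},
    {"x": -3, "y": 3.4, "z": 0.3},
  ],
)

```text
invalid input at $.increments[0]: expected keys x, y, z, wx, wy, wz, gripper
```

>>> step_arm(
  increments=[
    {"x": -1.5, "y": 1.7},
    {"x": -1.5, "y": 1.7, "wz": -0.05},
    {},
    {},
  ],
)

```text
invalid input at $.increments[0]: expected keys x, y, z, wx, wy, wz, gripper
```

```bash
python3 - <<'E'
from h import *
c=cam('wrist'); s=env.observe(); print(s['time_s'],s['position'],s['tool_rot'],s['ft_force'])
P=proj(c,np.array([[.609,-.338,.032]]),True)[0]; print(P, -c[2].T@c[3])
x0=int(np.clip(P[0]-120,0,320)); y0=int(np.clip(P[1]-90,0,240)); print(x0,y0)
cv2.imwrite('pics/w1.png',cv2.resize(c[0][y0:y0+180,x0:x0+240],(720,540),interpolation=cv2.INTER_CUBIC))
E
```

```text
0.3 [0.22209526 0.50307234 0.25310872] [[ 4.03890906e-01  9.14807105e-01 -3.10091644e-04]
 [ 9.14807033e-01 -4.03891005e-01 -3.85265496e-04]
 [-4.77686840e-04 -1.28068787e-04 -9.99999878e-01]] [ 0.53933961 -0.21342796  0.35956737]
[ 56.25934943 438.78370275] [0.14641319 0.53640194 0.37410763]
0 240
```

View pics/w1.png

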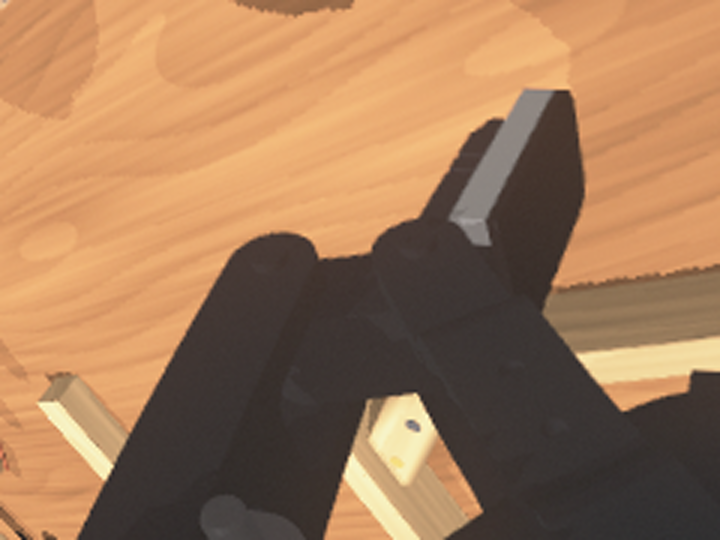

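The moves were refused because every row needs all seven keys. The picture shows only the gripper from the start pose.

>>> step_arm(
  increments=[
    {"x": -1.5, "y": 1.7, "z": 0.2, "wx": 0, "wy": 0, "wz": 0, "gripper": 8.5},
    {"x": -3, "y": 3.4, "z": 0.3, "wx": 0, "wy": 0, "wz": 0, "gripper": 8.5},
    {"x": -3, "y": 3.4, "z": 0.3, "wx": 0, "wy": 0, "wz": 0, "gripper": 8.5},
    {"x": -3, "y": 3.4, "z": 0.3, "wx": 0, "wy": 0, "wz": 0, "gripper": 8.5},
    {"x": -3, "y": 3.4, "z": 0.3, "wx": 0, "wy": 0, "wz": 0, "gripper": 8.5},
    {"x": -3, "y": 3.4, "z": 0.3, "wx": 0, "wy": 0, "wz": 0, "gripper": 8.5},
    {"x": -3, "y": 3.4, "z": 0.3, "wx": 0, "wy": 0, "wz": 0, "gripper": 8.5},
    {"x": -3, "y": 3.4, "z": 0.3, "wx": 0, "wy": 0, "wz": 0, "gripper": 8.5},
    {"x": -3, "y": 3.4, "z": 0.3, "wx": 0, "wy": 0, "wz": 0, "gripper": 8.5},
    {"x": -3, "y": 3.4, "z": 0.3, "wx": 0, "wy": 0, "wz": 0, "gripper": 8.5},
    {"x": -3, "y": 3.4, "z": 0.3, "wx": 0, "wy": 0, "wz": 0, "gripper": 8.5},
    {"x": -3, "y": 3.4, "z": 0.3, "wx": 0, "wy": 0, "wz": 0, "gripper": 8.5},
    {"x": -3, "y": 3.4, "z": 0.3, "wx": 0, "wy": 0, "wz": 0, "gripper": 8.5},
    {"x": -3, "y": 3.4, "z": 0.3, "wx": 0, "wy": 0, "wz": 0, "gripper": 8.5},
    {"x": -3, "y": 3.4, "z": 0.3, "wx": 0, "wy": 0, "wz": 0, "gripper": 8.5},
    {"x": -3, "y": 3.4, "z": 0.3, "wx": 0, "wy": 0, "wz": 0, "gripper": 8.5},
    {"x": -3, "y": 3.4, "z": 0.3, "wx": 0, "wy": 0, "wz": 0, "gripper": 8.5},
    {"x": -3, "y": 3.4, "z": 0.3, "wx": 0, "wy": 0, "wz": 0, "gripper": 8.5},
    {"x": -3, "y": 3.4, "z": 0.3, "wx": 0, "wy": 0, "wz": 0, "gripper": 8.5},
    {"x": -3, "y": 3.4, "z": 0.3, "wx": 0, "wy": 0, "wz": 0, "gripper": 8.5},
  ],
)

```text
time_s: 2.3
position: [0.5928, -0.3016, 0.194]
tool_rot: [[0.404, 0.915, -0.0], [0.915, -0.404, 0.0], [0.0, -0.0, -1.0]]
ft_force: [0.4, 0.1, 1.3]
grip_width: 0.0848
```

>>> step_arm(
  increments=[
    {"x": -3, "y": 3.4, "z": 0, "wx": 0, "wy": 0, "wz": 0, "gripper": 8.5},
    {"x": -1.5, "y": 1.4, "z": 0, "wx": 0, "wy": 0, "wz": -0.05, "gripper": 8.5},
    {"x": 0, "y": 0, "z": 0, "wx": 0, "wy": 0, "wz": 0, "gripper": 8.5},
    {"x": 0, "y": 0, "z": 0, "wx": 0, "wy": 0, "wz": 0, "gripper": 8.5},
  ],
)

```text
time_s: 2.7
position: [0.6179, -0.3601, 0.1938]
tool_rot: [[0.359, 0.933, -0.001], [0.933, -0.359, 0.001], [0.001, -0.001, -1.0]]
ft_force: [0.7, 0.9, -0.7]
grip_width: 0.0849
```

```bash
python3 - <<'E'
from h import *
c=cam('wrist'); s=env.observe(); print(s['time_s'],s['position'],s['tool_rot'],s['q'],s['ft_force'])
P=proj(c,np.array([[.609,-.338,.032]]),True)[0]; print(P, -c[2].T@c[3])
x0=int(np.clip(P[0]-120,0,320)); y0=int(np.clip(P[1]-90,0,240)); print(x0,y0)
cv2.imwrite('pics/w2.png',cv2.resize(c[0][y0:y0+180,x0:x0+240],(720,540),interpolation=cv2.INTER_CUBIC))
E
```

```text
2.75 [ 0.61796161 -0.35948864  0.194285  ] [[ 3.57913886e-01  9.33754533e-01 -3.50013011e-04]
 [ 9.33754509e-01 -3.57913663e-01  5.71443829e-04]
 [ 4.08313827e-04 -5.31353909e-04 -9.99999775e-01]] [-3.96518505e+01  4.13329308e+01  4.87675768e+01  1.24116812e-02
  8.99358259e+01 -1.08679737e+02] [-0.2083252   0.39194133  0.0721066 ]
[301.47976383 177.81065625] [ 0.54072629 -0.3306193   0.3149065 ]
181 87
```

View pics/w2.png

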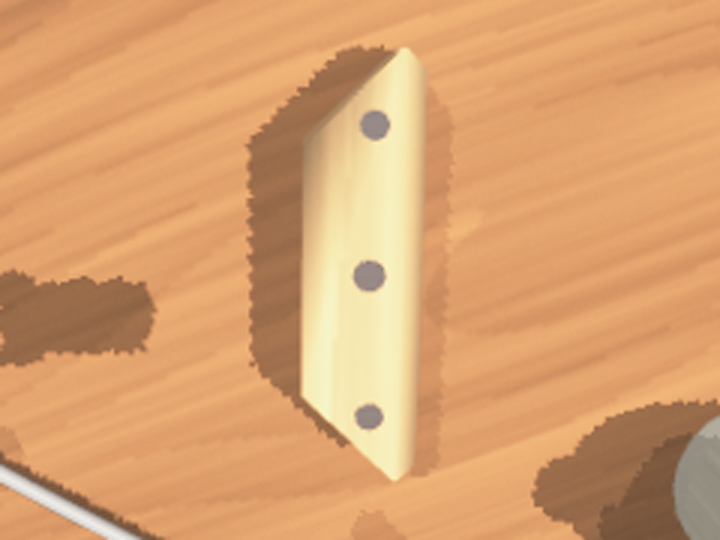

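The wrist crop shows the block clearly: holes at (375,125), (369,276) and (368,417), back face left with corners (303,140) and (302,395), front tips (405,48) and (396,480).

```bash
python3 - <<'E'
from h import *
np.set_printoptions(precision=4,suppress=True)
c=cam('wrist'); R=env.observe()['tool_rot']
q=c2p([(375,125),(369,276),(368,417),(303,140),(302,395),(427,80),(411,465),(405,48),(396,480)],181,87,3)
P=unproj(c,q,.032,True); print(P[:,:2])
h=P[0]-P[2]; print('angs',[np.degrees(np.arctan2(*(P[i]-P[j])[[1,0]])) for i,j in ((0,2),(3,4),(5,6),(7,8))],[np.linalg.norm(P[i]-P[j]) for i,j in ((0,2),(3,4),(5,6),(7,8))])
a=np.radians(-20.8-90+.0); X=np.array([np.cos(a),np.sin(a)]); print('along X rel hole',(P[:,:2]-P[1,:2])@X, 'along Y',(P[:,:2]-P[1,:2])@[-X[1],X[0]])
print(env.observe()['position'])
E
```

```text
[[ 0.5689 -0.3187]
 [ 0.6106 -0.3359]
 [ 0.6531 -0.3515]
 [ 0.5657 -0.3398]
 [ 0.6388 -0.3681]
 [ 0.5617 -0.3   ]
 [ 0.6737 -0.3441]
 [ 0.5508 -0.3028]
 [ 0.6769 -0.3503]]
angs [np.float64(158.7438906196933), np.float64(158.81152549019265), np.float64(158.49346180713223), np.float64(159.34345852008948)] [np.float64(0.09033597086067587), np.float64(0.07846331448867924), np.float64(0.12036040572904615), np.float64(0.13482199221299299)]
along X rel hole [-0.0012  0.     -0.0005  0.0196  0.0201 -0.0162 -0.0147 -0.0097 -0.01  ] along Y [-0.0451  0.      0.0452 -0.0407  0.0378 -0.0585  0.0618 -0.0677  0.0671]
[ 0.618  -0.3592  0.1946]
```

>>> step_arm(
  newtons=60,
  increments=[
    {"x": 0.9, "y": -0.8, "z": 1.5, "wx": 0, "wy": 0, "wz": -0.004, "gripper": 8.5},
    {"x": 0.8, "y": -0.7, "z": 3, "wx": 0, "wy": 0, "wz": 0, "gripper": 8.5},
    {"x": 0, "y": 0, "z": 3, "wx": 0, "wy": 0, "wz": 0, "gripper": 8.5},
    {"x": 0, "y": 0, "z": 3, "wx": 0, "wy": 0, "wz": 0, "gripper": 8.5},
    {"x": 0, "y": 0, "z": 2.5, "wx": 0, "wy": 0, "wz": 0, "gripper": 8.5},
    {"x": 0, "y": 0, "z": 2, "wx": 0, "wy": 0, "wz": 0, "gripper": 8.5},
    {"x": 0, "y": 0, "z": 1.5, "wx": 0, "wy": 0, "wz": 0, "gripper": 8.5},
    {"x": 0, "y": 0, "z": 0, "wx": 0, "wy": 0, "wz": 0, "gripper": 8.5},
    {"x": 0, "y": 0, "z": 0, "wx": 0, "wy": 0, "wz": 0, "gripper": 8.5},
  ],
)

```text
time_s: 3.7
position: [0.6105, -0.339, 0.0303]
tool_rot: [[0.354, 0.935, 0.001], [0.935, -0.354, -0.001], [-0.0, 0.001, -1.0]]
ft_force: [0.4, -0.2, 0.9]
grip_width: 0.085
```

>>> step_arm(
  newtons=60,
  increments=[
    {"x": 0, "y": 0, "z": 0, "wx": 0, "wy": 0, "wz": 0, "gripper": 3},
    {"x": 0, "y": 0, "z": 0, "wx": 0, "wy": 0, "wz": 0, "gripper": 3},
    {"x": 0, "y": 0, "z": 0, "wx": 0, "wy": 0, "wz": 0, "gripper": 3},
    {"x": 0, "y": 0, "z": 0, "wx": 0, "wy": 0, "wz": 0, "gripper": 3},
    {"x": 0, "y": 0, "z": 0, "wx": 0, "wy": 0, "wz": 0, "gripper": 3},
    {"x": 0, "y": 0, "z": 0, "wx": 0, "wy": 0, "wz": 0, "gripper": 3},
    {"x": 0, "y": 0, "z": 0, "wx": 0, "wy": 0, "wz": 0, "gripper": 3},
    {"x": 0, "y": 0, "z": 0, "wx": 0, "wy": 0, "wz": 0, "gripper": 3},
  ],
)

```text
time_s: 4.5
position: [0.6104, -0.3394, 0.0301]
tool_rot: [[0.354, 0.935, 0.001], [0.935, -0.354, -0.001], [-0.0, 0.001, -1.0]]
ft_force: [-0.4, 0.6, 5.5]
grip_width: 0.0349
```

>>> step_arm(
  newtons=60,
  increments=[
    {"x": 0, "y": 0, "z": -0.7, "wx": 0, "wy": 0, "wz": 0, "gripper": 3},
    {"x": 0, "y": 0, "z": -1.5, "wx": 0, "wy": 0, "wz": 0, "gripper": 3},
    {"x": 0, "y": 0, "z": -1.8, "wx": 0, "wy": 0, "wz": 0, "gripper": 3},
    {"x": 0, "y": 0, "z": -2, "wx": 0, "wy": 0, "wz": -0.1, "gripper": 3},
    {"x": 0, "y": 0, "z": -2, "wx": 0, "wy": 0, "wz": -0.11, "gripper": 3},
    {"x": 0, "y": 0, "z": -2, "wx": 0, "wy": 0, "wz": -0.11, "gripper": 3},
    {"x": 0, "y": 0, "z": -2, "wx": 0, "wy": 0, "wz": -0.11, "gripper": 3},
    {"x": 0, "y": 0, "z": -2, "wx": 0, "wy": 0, "wz": -0.11, "gripper": 3},
    {"x": 0, "y": 0, "z": -2, "wx": 0, "wy": 0, "wz": -0.11, "gripper": 3},
    {"x": 0, "y": 0, "z": 0, "wx": 0, "wy": 0, "wz": -0.11, "gripper": 3},
    {"x": 0, "y": 0, "z": 0, "wx": 0, "wy": 0, "wz": -0.11, "gripper": 3},
    {"x": 0, "y": 0, "z": 0, "wx": 0, "wy": 0, "wz": -0.11, "gripper": 3},
    {"x": 0, "y": 0, "z": 0, "wx": 0, "wy": 0, "wz": 0, "gripper": 3},
  ],
)

```text
time_s: 5.8
position: [0.61, -0.3391, 0.1902]
tool_rot: [[-0.58, 0.814, 0.0], [0.814, 0.58, -0.0], [-0.0, 0.0, -1.0]]
ft_force: [-0.9, 0.5, -0.5]
grip_width: 0.0348
```

>>> step_arm(
  newtons=60,
  increments=[
    {"x": 1.4, "y": 0.92, "z": 0, "wx": 0, "wy": 0, "wz": 0, "gripper": 3},
    {"x": 2.8, "y": 1.84, "z": 0, "wx": 0, "wy": 0, "wz": 0, "gripper": 3},
    {"x": 2.8, "y": 1.84, "z": 0, "wx": 0, "wy": 0, "wz": 0, "gripper": 3},
    {"x": 2.8, "y": 1.84, "z": 0, "wx": 0, "wy": 0, "wz": 0, "gripper": 3},
    {"x": 2.8, "y": 1.84, "z": 0, "wx": 0, "wy": 0, "wz": 0, "gripper": 3},
    {"x": 2.8, "y": 1.84, "z": 0, "wx": 0, "wy": 0, "wz": 0, "gripper": 3},
    {"x": 2.8, "y": 1.84, "z": 0, "wx": 0, "wy": 0, "wz": 0, "gripper": 3},
    {"x": 2.8, "y": 1.84, "z": 0, "wx": 0, "wy": 0, "wz": 0, "gripper": 3},
    {"x": 2.8, "y": 1.84, "z": 0, "wx": 0, "wy": 0, "wz": 0, "gripper": 3},
    {"x": 2.8, "y": 1.84, "z": 0, "wx": 0, "wy": 0, "wz": 0, "gripper": 3},
    {"x": 2.8, "y": 1.84, "z": 0, "wx": 0, "wy": 0, "wz": 0, "gripper": 3},
    {"x": 2.8, "y": 1.84, "z": 0, "wx": 0, "wy": 0, "wz": 0, "gripper": 3},
    {"x": 2.8, "y": 1.84, "z": 0, "wx": 0, "wy": 0, "wz": 0, "gripper": 3},
    {"x": 2.8, "y": 1.84, "z": 0, "wx": 0, "wy": 0, "wz": 0, "gripper": 3},
    {"x": 1.4, "y": 0.92, "z": 0, "wx": 0, "wy": 0, "wz": 0, "gripper": 3},
    {"x": 0, "y": 0, "z": 0, "wx": 0, "wy": 0, "wz": 0, "gripper": 3},
    {"x": 0, "y": 0, "z": 0, "wx": 0, "wy": 0, "wz": 0, "gripper": 3},
  ],
)

```text
time_s: 7.5
position: [0.593, 0.129, 0.1895]
tool_rot: [[-0.579, 0.816, 0.0], [0.816, 0.579, -0.001], [-0.001, -0.0, -1.0]]
ft_force: [0.4, -0.6, -0.5]
grip_width: 0.0349
```

```bash
python3 - <<'E'
from h import *
c=cam('wrist'); s=env.observe(); print(s['time_s'],s['position'],s['tool_rot'],s['q'],s['ft_force'])
print(proj(c,np.array([[.640,.064,.05],[.592,.13,.19]]),True))
cv2.imwrite('pics/w3.png',cv2.resize(c[0],(784,588),interpolation=cv2.INTER_CUBIC))
E
```

```text
7.55 [0.59302522 0.12851876 0.18947158] [[-5.78140547e-01  8.15937189e-01  1.04472907e-04]
 [ 8.15937088e-01  5.78140532e-01 -4.41048573e-04]
 [-4.20267955e-04 -1.69744743e-04 -9.99999897e-01]] [ 1.07255439e+00  3.03041731e+01  7.08362103e+01 -2.58657170e-02
  7.88541059e+01 -1.24242313e+02] [-0.56753637  0.59199015 -0.01480215]
[[189.2422989  203.87059567]
 [284.91895929 298.16420245]]
```

View pics/w3.png

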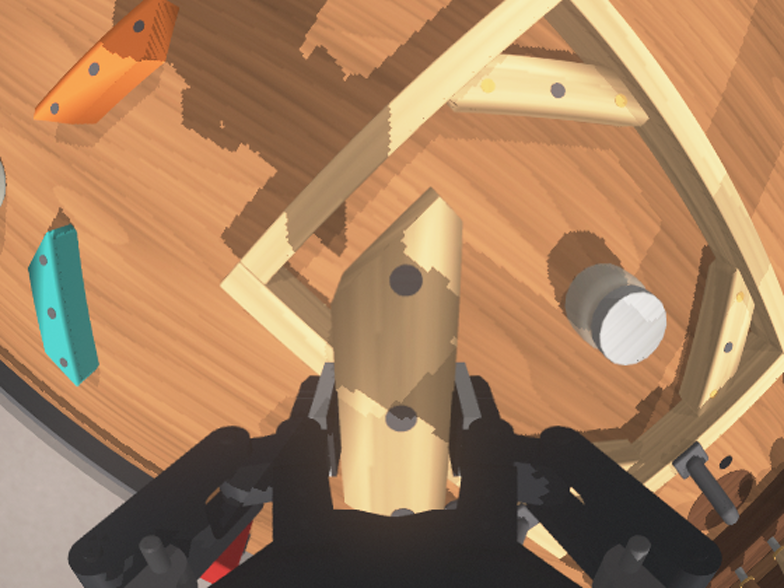

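The picture shows the block held squarely (holes at (406,281) and (401,418)), its back face to the left facing the empty corner, whose inner top is near (264,281). I enlarge the corner to get its exact place and angle.

```bash
python3 - <<'E'
from h import *
c=cam('wrist')
cv2.imwrite('pics/w4.png',cv2.resize(c[0][40:280,140:340],(700,840)[::1],fx=0,fy=0,interpolation=cv2.INTER_CUBIC)[:600] if 0 else cv2.resize(c[0][50:250,140:400],(780,600),interpolation=cv2.INTER_CUBIC))
E
```

```text
(no output)
```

View pics/w4.png

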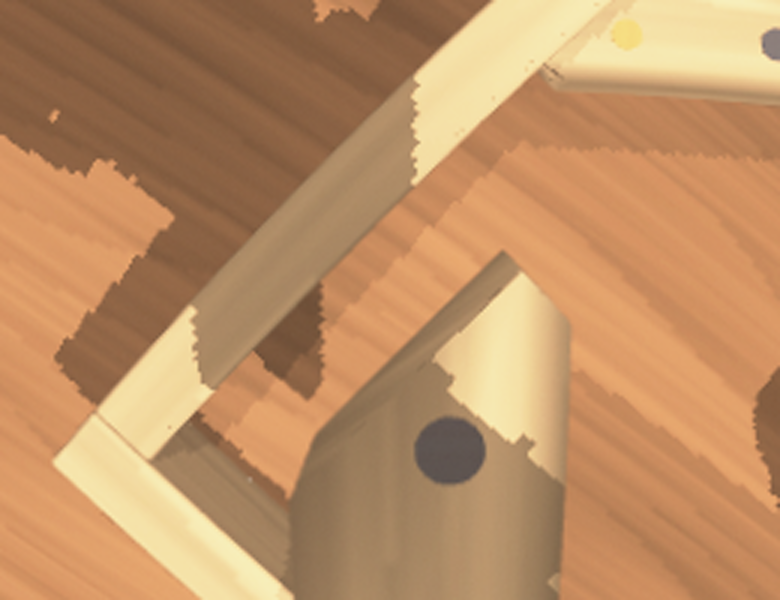

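```bash
python3 - <<'E'
from h import *
np.set_printoptions(precision=4,suppress=True)
c=cam('wrist'); s=env.observe()
P=unproj(c,c2p([(151,461),(212,389),(415,185),(545,62),(293,598),(55,462),(195,305),(415,75)],140,50,3),.05,True)[:,:2];print(P)
an=lambda d:np.degrees(np.arctan2(d[1],d[0]))
for k in (1,2,3): print('side',an(P[0]-P[k]))
print('end',an(P[4]-P[0])-90, 'outer side',an(P[6]-P[7]), np.linalg.norm(P[0]-P[5]))
B=unproj(c,np.r_[c2p([(450,451)],140,50,3),c2p([(406,281),(401,418)],0,0,1.4)],.1914,True)[:,:2]; print('holes',B,np.linalg.norm(B[0]-B[2]),an(B[2]-B[0]), s['position'])
E
```

```text
[[0.6391 0.0636]
 [0.6107 0.0674]
 [0.5328 0.0818]
 [0.4859 0.0902]
 [0.6512 0.1207]
 [0.6567 0.0391]
 [0.5933 0.0508]
 [0.5088 0.0648]]
side -7.644523521627493
side -9.707472578148257
side -9.845285046971897
end -11.945896831102857 outer side -9.43032651234128 0.030159748084460966
holes [[0.5537 0.1041]
 [0.5538 0.1043]
 [0.591  0.1293]] 0.04504461894853083 33.99004426253425 [0.5931 0.1283 0.1894]
```

The corner is at (0.639, 0.064) with frame yaw about -9.4°, and the top camera agrees within 1 mm and about 0.3°. The block in hand is about 23 mm short of the seat along the bisector, on line, with yaw within a degree. I lower it here.

>>> step_arm(
  newtons=60,
  increments=[
    {"x": 0, "y": 0, "z": 1.5, "wx": 0, "wy": 0, "wz": 0, "gripper": 3},
    {"x": 0, "y": 0, "z": 2.5, "wx": 0, "wy": 0, "wz": 0, "gripper": 3},
    {"x": 0, "y": 0, "z": 2.5, "wx": 0, "wy": 0, "wz": 0, "gripper": 3},
    {"x": 0, "y": 0, "z": 2.5, "wx": 0, "wy": 0, "wz": 0, "gripper": 3},
    {"x": 0, "y": 0, "z": 2.5, "wx": 0, "wy": 0, "wz": 0, "gripper": 3},
    {"x": 0, "y": 0, "z": 2, "wx": 0, "wy": 0, "wz": 0, "gripper": 3},
    {"x": 0, "y": 0, "z": 1.2, "wx": 0, "wy": 0, "wz": 0, "gripper": 3},
    {"x": 0, "y": 0, "z": 0.6, "wx": 0, "wy": 0, "wz": 0, "gripper": 3},
    {"x": 0, "y": 0, "z": 0.3, "wx": 0, "wy": 0, "wz": 0, "gripper": 3},
    {"x": 0, "y": 0, "z": 0, "wx": 0, "wy": 0, "wz": 0, "gripper": 3},
    {"x": 0, "y": 0, "z": 0, "wx": 0, "wy": 0, "wz": 0, "gripper": 3},
  ],
)

```text
time_s: 8.75
position: [0.5933, 0.1296, 0.0341]
tool_rot: [[-0.579, 0.815, 0.001], [0.815, 0.579, 0.0], [-0.001, 0.001, -1.0]]
ft_force: [0.2, -0.3, -0.1]
grip_width: 0.035
```

>>> step_arm(
  increments=[
    {"x": 0, "y": 0, "z": 0.15, "wx": 0, "wy": 0, "wz": 0, "gripper": 3},
    {"x": 0, "y": 0, "z": 0.15, "wx": 0, "wy": 0, "wz": 0, "gripper": 3},
    {"x": 0, "y": 0, "z": 0, "wx": 0, "wy": 0, "wz": 0, "gripper": 3},
  ],
)

```text
time_s: 9.05
position: [0.5928, 0.1296, 0.0303]
tool_rot: [[-0.58, 0.815, -0.0], [0.815, 0.58, -0.0], [0.0, -0.0, -1.0]]
ft_force: [-0.3, -0.4, -1.3]
grip_width: 0.0352
```

>>> step_arm(
  increments=[
    {"x": 0, "y": 0, "z": 0.1, "wx": 0, "wy": 0, "wz": 0, "gripper": 3},
    {"x": 0, "y": 0, "z": 0, "wx": 0, "wy": 0, "wz": 0, "gripper": 3},
  ],
)

```text
time_s: 9.25
position: [0.5929, 0.1296, 0.0301]
tool_rot: [[-0.58, 0.815, 0.001], [0.815, 0.58, -0.0], [-0.0, 0.0, -1.0]]
ft_force: [-2.9, 0.2, 4.9]
grip_width: 0.0347
```

>>> step_arm(
  increments=[
    {"x": -0.4, "y": 0, "z": 0, "wx": 0, "wy": 0, "wz": 0, "gripper": 3},
    {"x": -0.5, "y": 0, "z": 0, "wx": 0, "wy": 0, "wz": 0, "gripper": 3},
    {"x": -0.4, "y": 0, "z": 0, "wx": 0, "wy": 0, "wz": 0, "gripper": 3},
    {"x": -0.3, "y": 0, "z": 0, "wx": 0, "wy": 0, "wz": 0, "gripper": 3},
    {"x": 0, "y": 0, "z": 0, "wx": 0, "wy": 0, "wz": 0, "gripper": 3},
    {"x": 0, "y": 0, "z": 0, "wx": 0, "wy": 0, "wz": 0, "gripper": 3},
  ],
)

```text
time_s: 9.85
position: [0.6027, 0.1164, 0.0301]
tool_rot: [[-0.579, 0.815, 0.002], [0.815, 0.579, -0.0], [-0.001, 0.001, -1.0]]
ft_force: [0.4, 0.0, 4.9]
grip_width: 0.0349
```

>>> step_arm(
  increments=[
    {"x": -0.1, "y": 0, "z": 0, "wx": 0, "wy": 0, "wz": 0, "gripper": 3},
    {"x": -0.1, "y": 0, "z": 0, "wx": 0, "wy": 0, "wz": 0, "gripper": 3},
    {"x": 0, "y": 0, "z": 0, "wx": 0, "wy": 0, "wz": 0, "gripper": 3},
    {"x": 0, "y": 0, "z": 0, "wx": 0, "wy": 0, "wz": 0, "gripper": 3},
  ],
)

```text
time_s: 10.25
position: [0.6036, 0.1152, 0.0301]
tool_rot: [[-0.58, 0.815, 0.001], [0.815, 0.58, 0.0], [-0.0, 0.001, -1.0]]
ft_force: [-1.8, 2.7, 6.0]
grip_width: 0.0349
```

>>> step_arm(
  increments=[
    {"x": -0.1, "y": 0, "z": 0, "wx": 0, "wy": 0, "wz": 0, "gripper": 3},
    {"x": -0.1, "y": 0, "z": 0, "wx": 0, "wy": 0, "wz": 0, "gripper": 3},
    {"x": 0, "y": 0, "z": 0, "wx": 0, "wy": 0, "wz": 0, "gripper": 3},
    {"x": 0, "y": 0, "z": 0, "wx": 0, "wy": 0, "wz": 0, "gripper": 3},
  ],
)

```text
time_s: 10.65
position: [0.6047, 0.1136, 0.0301]
tool_rot: [[-0.58, 0.815, 0.001], [0.815, 0.58, 0.001], [-0.0, 0.001, -1.0]]
ft_force: [-1.2, 1.8, 6.4]
grip_width: 0.0348
```

>>> step_arm(
  increments=[
    {"x": -0.1, "y": 0, "z": 0, "wx": 0, "wy": 0, "wz": 0, "gripper": 3},
    {"x": 0, "y": 0, "z": 0, "wx": 0, "wy": 0, "wz": 0, "gripper": 3},
    {"x": 0, "y": 0, "z": 0, "wx": 0, "wy": 0, "wz": 0, "gripper": 3},
  ],
)

```text
time_s: 10.95
position: [0.6053, 0.1128, 0.0301]
tool_rot: [[-0.58, 0.815, 0.001], [0.815, 0.58, 0.001], [-0.0, 0.001, -1.0]]
ft_force: [-1.5, 2.5, 6.1]
grip_width: 0.0351
```

>>> step_arm(
  increments=[
    {"x": -0.1, "y": 0, "z": 0, "wx": 0, "wy": 0, "wz": 0, "gripper": 3},
    {"x": 0, "y": 0, "z": 0, "wx": 0, "wy": 0, "wz": 0, "gripper": 3},
    {"x": 0, "y": 0, "z": 0, "wx": 0, "wy": 0, "wz": 0, "gripper": 3},
  ],
)

```text
time_s: 11.25
position: [0.6059, 0.112, 0.0301]
tool_rot: [[-0.58, 0.815, 0.001], [0.815, 0.58, 0.001], [-0.0, 0.001, -1.0]]
ft_force: [-2.2, 2.2, 5.9]
grip_width: 0.035
```

>>> step_arm(
  increments=[
    {"x": -0.1, "y": 0, "z": 0, "wx": 0, "wy": 0, "wz": 0, "gripper": 3},
    {"x": 0, "y": 0, "z": 0, "wx": 0, "wy": 0, "wz": 0, "gripper": 3},
    {"x": 0, "y": 0, "z": 0, "wx": 0, "wy": 0, "wz": 0, "gripper": 3},
  ],
)

```text
time_s: 11.55
position: [0.6064, 0.1112, 0.0301]
tool_rot: [[-0.58, 0.815, 0.001], [0.815, 0.58, 0.001], [-0.0, 0.001, -1.0]]
ft_force: [-1.4, 2.0, 5.7]
grip_width: 0.0346
```

>>> step_arm(
  increments=[
    {"x": -0.05, "y": 0, "z": 0, "wx": 0, "wy": 0, "wz": 0, "gripper": 3},
    {"x": 0, "y": 0, "z": 0, "wx": 0, "wy": 0, "wz": 0, "gripper": 3},
    {"x": 0, "y": 0, "z": 0, "wx": 0, "wy": 0, "wz": 0, "gripper": 3},
  ],
)

```text
time_s: 11.85
position: [0.6067, 0.1109, 0.0301]
tool_rot: [[-0.58, 0.815, 0.001], [0.815, 0.58, 0.001], [-0.0, 0.001, -1.0]]
ft_force: [-1.8, 2.8, 6.8]
grip_width: 0.035
```

>>> step_arm(
  increments=[
    {"x": -0.05, "y": 0, "z": 0, "wx": 0, "wy": 0, "wz": 0, "gripper": 3},
    {"x": 0, "y": 0, "z": 0, "wx": 0, "wy": 0, "wz": 0, "gripper": 3},
    {"x": 0, "y": 0, "z": 0, "wx": 0, "wy": 0, "wz": 0, "gripper": 3},
  ],
)

```text
time_s: 12.15
position: [0.6068, 0.1107, 0.0301]
tool_rot: [[-0.579, 0.815, 0.001], [0.815, 0.579, 0.001], [0.001, 0.001, -1.0]]
ft_force: [-3.0, 4.6, 6.7]
grip_width: 0.0347
```

>>> step_arm(
  increments=[
    {"x": -0.05, "y": 0, "z": 0, "wx": 0, "wy": 0, "wz": 0, "gripper": 3},
    {"x": 0, "y": 0, "z": 0, "wx": 0, "wy": 0, "wz": 0, "gripper": 3},
    {"x": 0, "y": 0, "z": 0, "wx": 0, "wy": 0, "wz": 0, "gripper": 3},
  ],
)

```text
time_s: 12.45
position: [0.6069, 0.1107, 0.0301]
tool_rot: [[-0.579, 0.815, 0.0], [0.815, 0.579, 0.002], [0.001, 0.001, -1.0]]
ft_force: [-3.6, 5.7, 7.5]
grip_width: 0.0346
```

```bash
python3 - <<'E'
from h import *
for i in range(3):
    env.get_image('top'); s=env.observe(); f=s['ft_force']; a=np.radians(-9.4)
    print(s['time_s'],s['position'],'end',-(f[0]*np.cos(a)+f[1]*np.sin(a)),'side',-f[0]*np.sin(a)+f[1]*np.cos(a),f[2],s['wrist_torque'])
E
```

```text
12.5 [0.60686534 0.1106712  0.03011158] end 4.377615176198383 side 5.214880267181861 7.8848389963734995 [ 0.84147961  0.55881958 -0.27739956]
12.55 [0.60687218 0.11066392 0.03013443] end 4.786267538053514 side 4.710251795552159 6.533538518522067 [ 0.8396474   0.5678866  -0.25741856]
12.6 [0.60687128 0.11065476 0.03010872] end 5.855383148662159 side 5.871791334824357 7.925356231533078 [ 0.84461464  0.53991026 -0.31701743]
```

>>> step_arm(
  increments=[
    {"x": -0.1, "y": 0, "z": 0, "wx": 0, "wy": 0, "wz": 0, "gripper": 3},
    {"x": 0, "y": 0, "z": 0, "wx": 0, "wy": 0, "wz": 0, "gripper": 3},
    {"x": -0.1, "y": 0, "z": 0, "wx": 0, "wy": 0, "wz": 0, "gripper": 3},
    {"x": 0, "y": 0, "z": 0, "wx": 0, "wy": 0, "wz": 0, "gripper": 3},
    {"x": 0, "y": 0, "z": 0, "wx": 0, "wy": 0, "wz": 0, "gripper": 3},
  ],
)

```text
time_s: 13.1
position: [0.6072, 0.1104, 0.0301]
tool_rot: [[-0.579, 0.816, -0.002], [0.816, 0.579, 0.004], [0.004, 0.001, -1.0]]
ft_force: [-7.2, 11.7, 10.3]
grip_width: 0.035
```

```bash
cat > f.py <<'E'
from h import *
R=[]
for i in range(6):
    c=cam('wrist'); s=env.observe(); f=s['ft_force']; a=np.radians(-9.4)
    R.append(np.r_[s['position'],-(f[0]*np.cos(a)+f[1]*np.sin(a)),-f[0]*np.sin(a)+f[1]*np.cos(a),f[2],s['wrist_torque']])
print(s['time_s'],np.round(np.mean(R,0),4),s['grip_width'],s['tool_rot'])
cv2.imwrite('pics/last.png',cv2.resize(c[0],(784,588),interpolation=cv2.INTER_CUBIC))
E
python3 f.py
```

```text
13.4 [ 0.6072  0.1104  0.0301  8.5873 11.2229  9.7588  1.8475  0.9933 -0.7142] 0.034713999713420866 [[-0.57871591  0.81552779 -0.00152431]
 [ 0.81551887  0.57871697  0.00395523]
 [ 0.00410774  0.00104585 -0.99999102]]
```

View pics/last.png

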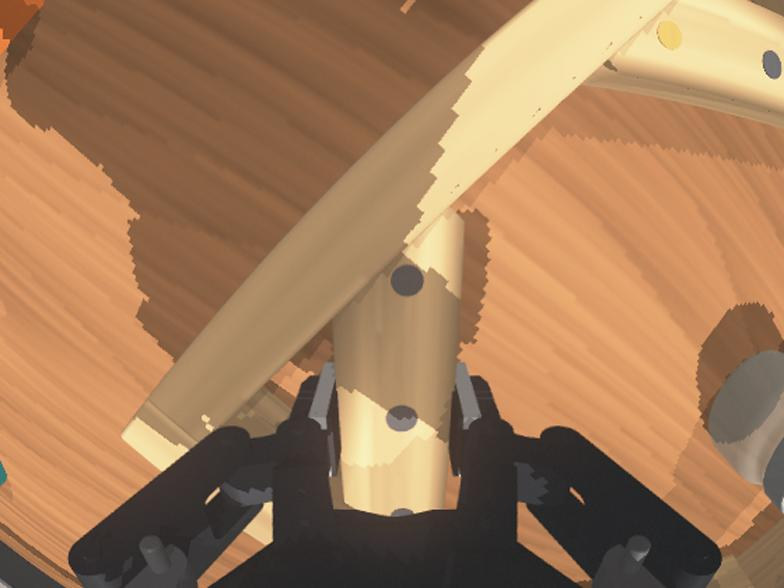

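The top of the block bears on the side rail (about (410,255)); the end-rail contact is hidden by the gripper. The z torque of -0.71 Nm matches contact on the side rail alone, where balanced contact would give about 0. I shift towards the end rail and watch the torque.

>>> step_arm(
  increments=[
    {"x": 0, "y": 0.1, "z": -0.03, "wx": 0, "wy": 0, "wz": 0, "gripper": 3},
    {"x": 0, "y": 0, "z": 0, "wx": 0, "wy": 0, "wz": 0, "gripper": 3},
    {"x": 0, "y": 0.1, "z": 0, "wx": 0, "wy": 0, "wz": 0, "gripper": 3},
    {"x": 0, "y": 0, "z": 0, "wx": 0, "wy": 0, "wz": 0, "gripper": 3},
    {"x": 0, "y": 0, "z": 0, "wx": 0, "wy": 0, "wz": 0, "gripper": 3},
  ],
)

```text
time_s: 13.9
position: [0.6093, 0.1102, 0.0301]
tool_rot: [[-0.579, 0.815, -0.001], [0.815, 0.579, 0.002], [0.002, 0.0, -1.0]]
ft_force: [-5.4, 6.0, 6.2]
grip_width: 0.0347
```

```bash
python3 f.py
```

```text
14.2 [ 0.6093  0.1103  0.0301  5.0607  4.926   6.4729  0.8855  0.6366 -0.2503] 0.03488855043205453 [[-5.79379790e-01  8.15057133e-01 -9.63929285e-04]
 [ 8.15055261e-01  5.79380544e-01  1.76267267e-03]
 [ 1.99516080e-03  2.35601284e-04 -9.99997982e-01]]
```

It slid 2 mm along the side rail, so the end rail had not been touched. I continue.

>>> step_arm(
  increments=[
    {"x": -0.05, "y": 0.05, "z": 0, "wx": 0, "wy": 0, "wz": 0, "gripper": 3},
    {"x": 0, "y": 0, "z": 0, "wx": 0, "wy": 0, "wz": 0, "gripper": 3},
    {"x": -0.05, "y": 0.05, "z": 0, "wx": 0, "wy": 0, "wz": 0, "gripper": 3},
    {"x": 0, "y": 0, "z": 0, "wx": 0, "wy": 0, "wz": 0, "gripper": 3},
    {"x": 0, "y": 0, "z": 0, "wx": 0, "wy": 0, "wz": 0, "gripper": 3},
  ],
)

```text
time_s: 14.7
position: [0.6093, 0.1102, 0.0301]
tool_rot: [[-0.58, 0.815, -0.004], [0.815, 0.58, 0.002], [0.004, -0.002, -1.0]]
ft_force: [-10.4, 6.2, 9.8]
grip_width: 0.0348
```

```bash
python3 f.py
```

```text
15.0 [ 0.6093  0.1102  0.0301 11.5965  4.348  10.42    0.9153  1.4422 -0.2878] 0.03498962662078254 [[-0.57949405  0.81496577 -0.00417662]
 [ 0.81496696  0.57950443  0.00186085]
 [ 0.0039369  -0.00232546 -0.99998955]]
```

>>> step_arm(
  increments=[
    {"x": 0, "y": 0, "z": -0.03, "wx": 0, "wy": 0, "wz": 0.006, "gripper": 3},
    {"x": 0, "y": 0, "z": 0, "wx": 0, "wy": 0, "wz": 0.006, "gripper": 3},
    {"x": -0.05, "y": -0.05, "z": 0, "wx": 0, "wy": 0, "wz": 0, "gripper": 3},
    {"x": 0, "y": 0, "z": 0, "wx": 0, "wy": 0, "wz": 0, "gripper": 3},
    {"x": 0, "y": 0, "z": 0, "wx": 0, "wy": 0, "wz": 0, "gripper": 3},
  ],
)

```text
time_s: 15.5
position: [0.6093, 0.1102, 0.0301]
tool_rot: [[-0.571, 0.821, -0.004], [0.821, 0.571, 0.002], [0.004, -0.002, -1.0]]
ft_force: [-8.6, 9.1, 7.2]
grip_width: 0.0347
```

```bash
python3 f.py
```

```text
15.8 [ 0.6092  0.1102  0.0301 10.2254  8.0597  7.8259  1.5229  1.226   0.6134] 0.03507616168111164 [[-0.57138407  0.82067316 -0.00397565]
 [ 0.8206719   0.57139474  0.00238306]
 [ 0.00422738 -0.00190106 -0.99998926]]
```

>>> step_arm(
  increments=[
    {"x": -0.07, "y": 0, "z": 0, "wx": 0, "wy": 0, "wz": -0.006, "gripper": 3},
    {"x": 0, "y": 0, "z": 0, "wx": 0, "wy": 0, "wz": 0, "gripper": 3},
    {"x": -0.07, "y": -0.02, "z": -0.02, "wx": 0, "wy": 0, "wz": 0, "gripper": 3},
    {"x": 0, "y": 0, "z": 0, "wx": 0, "wy": 0, "wz": 0, "gripper": 3},
    {"x": 0, "y": 0, "z": 0, "wx": 0, "wy": 0, "wz": 0, "gripper": 3},
  ],
)

```text
time_s: 16.3
position: [0.6093, 0.11, 0.0302]
tool_rot: [[-0.575, 0.818, -0.005], [0.818, 0.576, 0.004], [0.007, -0.002, -1.0]]
ft_force: [-10.9, 15.8, 7.9]
grip_width: 0.0346
```

```bash
python3 f.py
```

```text
16.6 [ 0.6093  0.11    0.0301 13.2975 13.1439  7.6624  2.2659  1.4341  0.0378] 0.03496031798690647 [[-0.57548267  0.81779655 -0.00533827]
 [ 0.8177877   0.57550425  0.00425967]
 [ 0.00655574 -0.00191421 -0.99997668]]
```

```bash
python3 - <<'E'
from h import *
c=cam('scene'); p=proj(c,np.array([[.64,.064,.05]]))[0]; x0,y0=int(p[0]-70),int(p[1]-50)
t=cam('top'); p=proj(t,np.array([[.61,.11,.03]]))[0]; x1,y1=int(p[0]-50),int(p[1]-70)
o=np.hstack([cv2.resize(c[0][y0:y0+120,x0:x0+160],None,fx=2.8,fy=4.6,interpolation=2),cv2.resize(t[0][y1:y1+138,x1:x1+85],(340,552),interpolation=2)])
cv2.imwrite('pics/fin.png',o)
E
```

```text
(no output)
```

View pics/fin.png

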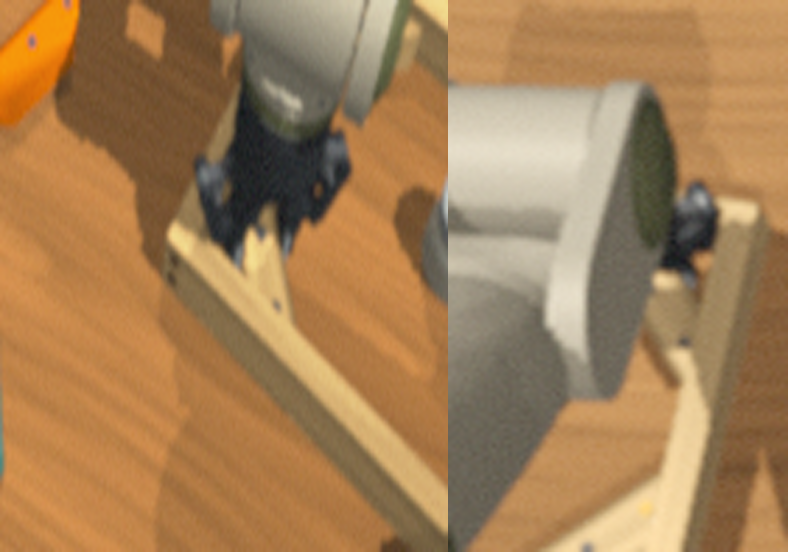

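The left crop shows the block's end against the end rail at (285,315); the right crop shows it against the side rail at (692,340). The fingers are clear of the rails. I check that the force holds and hand in.

```bash
python3 f.py; python3 -c "
from rig import env
env.close_job()"
```

```text
17.0 [ 0.6093  0.11    0.0302 12.8524 13.3459  7.5539  2.2346  1.4513  0.0343] 0.03515981624214011 [[-0.57544553  0.81782347 -0.00521655]
 [ 0.81781444  0.57546629  0.00425192]
 [ 0.00647927 -0.00181942 -0.99997735]]
the job is handed in; nothing more can be done
```

I picked up the light mitred block, set it flat in the empty corner and pressed it against both rails. I handed the job in at about 17 s, still gripping it.

**Last checks:**
- **Force:** about 13 N towards the end rail and 13 N towards the side rail, roughly 18.5 N in all. It was steady with almost no twist (0.03 Nm), and every reading I took stayed well under 40 N.
- **Position:** the tool was at its bench-contact height of 30 mm, tilted about 0.5°. The last pictures show the block against both rails.

**What disagreed or went wrong:**
- The first push bore on the side rail only; the twist reading showed it. I slid the block about 2 mm along that rail to the end rail and trimmed its angle by less than half a degree.
- The contact position is about 3 mm from where the cameras put the seat. I trusted the contact, but this uses up part of the 5 mm allowance.
- The rail forces come from the wrist sensor and include some drag on the bench, so the true rail loads are a little lower.
- I did not check the bystanders at the end. The paths kept clear of them, and I saw no unexpected forces.

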